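# Turn the clasp plate over against the punching board

## Task

The brass clasp plate on the bench in front of the maroon punching board has to lie face down on the board, posts up, like the one already there. Do not pick it up: with the fingertips push it against the board's near edge and keep pushing and raising its near side until it tips up and falls over on to the board, then push it on until no part of it overhangs the edge. Leave everything else where it is.

Things in the scene. Friction and masses are not known exactly. Their poses are not given: they have to be found in the camera images.
- plate: brass clasp plate, 125 to 200 g: a 64 (x) x 80 (y) x 4 mm sheet with a slot; on its back four posts, 5 mm thick, 8 mm long, centres 9 mm in from the edges. Origin at mid-sheet; z out of the polished face, posts along -z. It starts on its posts on the bench (sheet at heights 8 to 12 mm), its x within 0.45 rad of the board's x. Face down on the board: origin at height 16 mm, z down
- corner0 (a point): corner of the sheet of plate, at half its thickness: +32 mm in x and +40 mm in y from the plate's origin
- corner1 (a point): corner of the sheet of plate, at half its thickness: +32 mm in x and -40 mm in y from the plate's origin
- corner2 (a point): corner of the sheet of plate, at half its thickness: -32 mm in x and -40 mm in y from the plate's origin
- corner3 (a point): corner of the sheet of plate, at half its thickness: -32 mm in x and +40 mm in y from the plate's origin
- pad: maroon punching board, a firm slab 200 (x) x 400 (y) x 14 mm, fixed on the bench. Origin under its centre; x points across it away from the robot, y along its long side. Its near edge, the long side facing the robot, is at x = -100 mm. The plate starts on the robot's side of it, 16 mm or more away, its centre within 45 mm of the edge's middle in y
- pad_edge (a point): middle of the board's near top edge, 14 mm above the bench (x -100 mm, y 0 in the board's frame; same axes as the board). With the plate pressed towards this edge (5 to 20 N) the fingertips' friction raises its near side; on the way its far end slips down to the bench at the foot of the edge, and past upright it drops on to the board with some 20 to 30 mm overhanging, or leans across the edge
- done_plate: a second brass plate of the same make as plate, already turned: it lies face down on the board, posts up. Origin in the middle of its 4 mm sheet. Leave it alone
- die: round steel setting die, 42 mm across and 22 mm high, standing on the board. Origin under its centre. Leave it alone
- setter: dark steel rivet setter, a rod 20 mm across and 90 mm high, standing upright on the back half of the board. Origin under its centre. Leave it alone
- bottle: dark dye bottle with a white cap, 44 mm across and 95 mm high, standing on the bench to one side of the plate. Origin under its centre. Leave it alone
- spool: cone of pale thread, 48 mm across and 84 mm high, standing on the bench to the other side of the plate. Origin under its centre. Leave it alone
- hammer: hammer with a wooden handle, 250 mm long, lying on the bench to the left of the board. Origin under the middle of its length. Leave it alone
- awl: awl with a wooden handle, 140 mm long, lying on the bench to the left, nearer the robot. Origin under the middle of its length. Leave it alone
- pincers: steel pincers with tan grips, 175 mm long and 80 mm wide, lying on the bench to the right of the board. Origin under their rivet. Leave them alone
There are look-alikes about, which are no part of the job. What is shaped like the plate but orange is not meant.

How it is judged:
By the outcome, as a careful person would: the job done as asked, in the order asked, and still so for the second after the job is handed in, with the robot touching nothing.
It also fails if it takes over 64 s, if anything falls off the work surface, if the arm or the gripper's body presses on something with over 40 N, if the wrist force passes 120 N, or if a joint passes its speed limit or range.

## Robot

A 6-joint arm with a two-finger parallel gripper is mounted at the origin on the work surface. World frame = base frame: x ahead of the robot, y to its left, z up, the work surface at z = 0. Lengths are in m, angles in rad, forces in N, time in s.
With the tool pointing down it reaches from about 0.225 to 0.875 m from the base axis. Payload 3.4 kg.
Tool frame: the origin (TCP) lies between the finger pads; the fingertips stand 11 mm ahead of it and the grasp point (between the pads) lies 8 mm behind it; z points along the fingers, y is the line along which they close (so a half turn about z gives the same grasp; the last joint's range is limited). The gripper opens to 85 mm and grips with 20 to 120 N. Pads are 22 mm wide; open, the fingers measure 114 mm over their backs; the gripper's body (76 mm by 85 mm) begins 54 mm behind the grasp point. The pads swing forward as they close: fully open they stand 13 mm farther back than shut.
Start: joints at [-1.427, 0.276, 1.505, -0, 1.361, -0.121], TCP at [0.15, -0.555, 0.242] pointing down, gripper open.
Joint ranges: [-2.89, 2.89], [-0.75, 2.08], [0.22, 2.7], [-1.18, 4.32], [0.11, 2.71], [-2.7, 2.7]. Speed limits (rad/s): [2.57, 2.57, 3.14, 3.14, 3.14, 3.14].

## Interface

Orientations are given as a unit quaternion [w, x, y, z].
In Python, from rig import sensors, eyes, manip gives the robot as it stands.
- The arm moves only by the tool drive_tool, never from a script. Its argument "deltas" is a list of rows, each an object with "linear": the shift along the world's x, y, z in mm, a list of three; "twist": the turn about the world's z in degrees; "claw": the opening, from 0 (shut) to 1 (fully open). In form: [{"linear": [tx, ty, tz], "twist": twist, "claw": claw}, ...]. A call has 1 to 12 rows; each row is the pose to reach, as a shift and turn from the pose commanded when the call began; what a row does not reach only later rows make up. A row lasts 1/12 s, in which the tool goes at most 41.7 mm and 7.16 degrees, less where a joint would pass 70% of its speed; a pose out of reach is approached as far as the arm can. A call with a gripper value outside its range is refused whole. The fingers move at their own pace and stop on an object; "squeeze" is the grip in N (left out, the last holds). Time passes only in rows, so rows that repeat a pose let the fingers close. It gives the time, the measured TCP pose, the force, the opening and the grip force at its end, in the units of the state.
- sensors.get_state(): the state, without advancing time (a new reading comes with each control period).
- eyes.get_image(name): name is "scene" or "top" or "wrist"; returns the picture (480x640x3 uint8, red, green, blue); there is no depth.
- eyes.camera_model(name): a dict with "intrinsics" (3x3 intrinsics, pixels), "dist" ([k1, k2, p1, p2, k3] as OpenCV has them; the pictures are not rectified), "R" (3x3) and "t" (3): a world point X has camera coordinates R X + t. Camera axes: x right, y down, z forward; pixel columns grow to the right and rows downward; lengths in m; the calibration is good to about 2 mm. A picture is of the moment at which its call begins: read the wrist's pose just before it. camera_model takes no time and is no camera call; for the wrist camera it gives the pose at the moment of the call.
- manip.sign_off(): hands the job in; it is judged then, once.
The state is a dict: "clock": time; "qpos": joint angles; "qd": joint speeds; "effort": joint torques, N m; "position": TCP position; "ee_rot": TCP orientation; "contact_force": force on the tool from outside, world axes, zero at the start; "moment": the same for the moment, N m; "width": finger opening in m; "gripper_force": force on a finger pad.
Only numpy, scipy, OpenCV 4.12 (cv2) and the standard library are available. Lean on these libraries where they do the work, as an engineer would, in place of code of your own. Each camera call takes 0.05 s, during which the arm holds its last target. There are 200 camera calls.

## Working session

There is one attempt and no reset: what is moved stays moved. The work goes in short steps, Python scripts to look and compute and a tool call to move; the robot and the scene stay as the last step left them, time stands still between calls to the robot, and variables do not carry over. Pictures are saved under pics/ and viewed, at most 10 in all, crops included, and the job is handed in when it is done.

Besides the shell and the picture viewer there is one more tool, called after ">>>" in YAML: its name, and indented under it one key for each argument. drive_tool: Moves the arm, as the interface text tells. Its arguments: {"type":"object","properties":{"deltas":{"type":"array","items":{"type":"object","properties":{"linear":{"type":"array","items":{"type":"number"}},"twist":{"type":"number"},"claw":{"type":"number"}}}},"squeeze":{"type":"number"}},"required":["deltas"]}

```bash
mkdir -p pics; ls; python3 - <<'E'
from rig import sensors, eyes
import cv2,numpy as np
print(sensors.get_state())
for n in("scene","top"):
    im=eyes.get_image(n); np.save(f"pics/{n}0.npy",im); cv2.imwrite(f"pics/{n}0.png",im[...,::-1])
    m=eyes.camera_model(n); print(n,m)
E
```

```text
pics
{'clock': 0.0, 'qpos': array([-1.42698783e+00,  2.76614900e-01,  1.50610733e+00, -3.90637287e-06,
        1.36068280e+00, -1.20990903e-01]), 'qd': array([-0.00011798,  0.00096779, -0.00037354, -0.00061629, -0.00087359,
        0.00075608]), 'effort': array([ 1.19675416e-03, -4.16770864e+01, -2.45806879e+01, -2.75574548e-04,
        1.08963999e-02, -9.59685664e-09]), 'position': array([ 0.15041461, -0.55447237,  0.24143861]), 'ee_rot': array([-9.06110146e-04,  9.91247495e-01,  1.32013571e-01, -1.22480611e-05]), 'contact_force': array([-0.08849013,  0.42001778,  0.77090544]), 'moment': array([-0.00586487,  0.00229276,  0.03303173]), 'gripper_force': 0.0, 'width': 0.08507384385238773}
scene {'intrinsics': array([[587.73627383,   0.        , 322.76127509],
       [  0.        , 587.73627383, 236.13106371],
       [  0.        ,   0.        ,   1.        ]]), 'dist': array([0.0078584, 0.       , 0.       , 0.       , 0.       ]), 'R': array([[-0.62390544,  0.78132049, -0.01674213],
       [ 0.63223   ,  0.49202817, -0.59849269],
       [-0.459377  , -0.38398772, -0.80095331]]), 't': array([ 0.35124417, -0.3210008 ,  1.62268974])}
top {'intrinsics': array([[496.49187718,   0.        , 319.51624717],
       [  0.        , 496.49187718, 246.52471024],
       [  0.        ,   0.        ,   1.        ]]), 'dist': array([-0.08059639,  0.        ,  0.        ,  0.        ,  0.        ]), 'R': array([[ 0.01277169, -0.99991664, -0.00189669],
       [-0.98733891, -0.01231105, -0.15814652],
       [ 0.15810998,  0.00389247, -0.98741383]]), 't': array([0.00245156, 0.57119679, 1.30177824])}
```

View pics/top0.png

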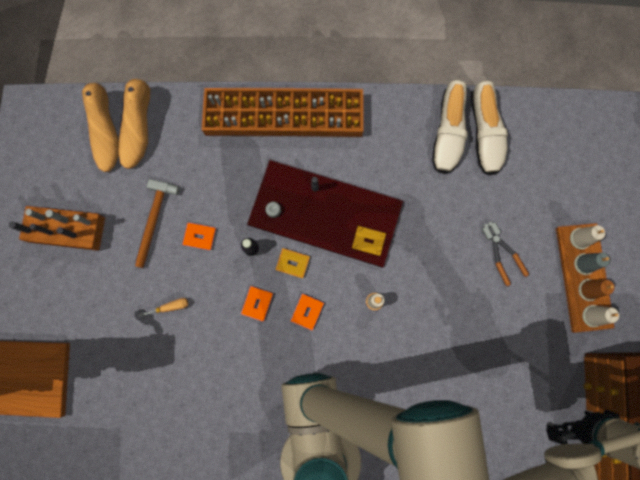

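View pics/scene0.png

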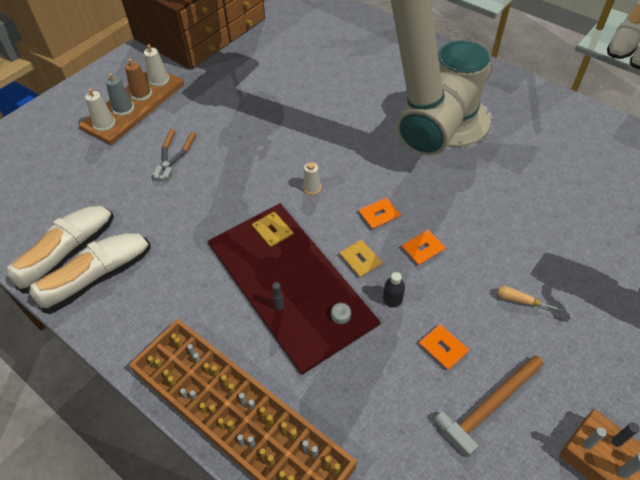

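Top view: plate at (293,263) on the robot side of the board, whose corners are about (270,160), (403,200), (384,266) and (248,223). The finished plate is at (369,241), the bottle at (250,246) and the spool at (376,301), with orange decoys at (257,304) and (308,311). The scene view agrees: plate (361,258), bottle (394,290).

```bash
cat > h.py <<'E'
import numpy as np,cv2
from rig import sensors,eyes
def ray(m,px,z):
    u=cv2.undistortPoints(np.float64(px).reshape(-1,1,2),m["intrinsics"],m["dist"]).reshape(-1,2)
    d=np.c_[u,np.ones(len(u))]@m["R"]; c=-m["R"].T@m["t"]
    return c+d*((z-c[2])/d[:,2])[:,None]
def proj(m,P):
    return cv2.projectPoints(np.float64(P).reshape(-1,1,3),cv2.Rodrigues(m["R"])[0],m["t"],m["intrinsics"],m["dist"])[0].reshape(-1,2)
def hsv(im): return cv2.cvtColor(im,cv2.COLOR_RGB2HSV)
def brass(im): return cv2.inRange(hsv(im),(19,110,70),(32,255,255))
def maroon(im):
    h=hsv(im); return (cv2.inRange(h,(0,120,25),(9,255,110))|cv2.inRange(h,(170,120,25),(180,255,110)))
def blobs(mask,amin):
    mask=cv2.morphologyEx(mask,cv2.MORPH_CLOSE,np.ones((3,3),np.uint8))
    cs=[c for c in cv2.findContours(mask,cv2.RETR_EXTERNAL,cv2.CHAIN_APPROX_NONE)[0] if cv2.contourArea(c)>amin]
    return sorted(cs,key=cv2.contourArea)[::-1]
def rect(m,c,z):
    P=ray(m,c.reshape(-1,2),z)[:,:2]*1000
    return cv2.minAreaRect(P.astype(np.float32))
E
python3 - <<'E'
from h import *
for n in("top","scene"):
    im=np.load(f"pics/{n}0.npy"); m=eyes.camera_model(n)
    for c in blobs(maroon(im),1000)[:2]:
        r=rect(m,c,.014); print(n,"maroon",cv2.contourArea(c),np.round(r[0]),np.round(r[1]),round(r[2],1),np.round(cv2.boxPoints(r)).tolist())
    for c in blobs(brass(im),150)[:5]:
        M=cv2.moments(c); print(n,"brass px",round(M['m10']/M['m00']),round(M['m01']/M['m00']),end=' ')
        r=rect(m,c,.012); print(np.round(r[0],1),np.round(r[1],1),round(r[2],1),np.round(cv2.boxPoints(r)).tolist())
t=eyes.camera_model("top")
print(ray(t,[(250,247),(376,303)],.03).round(3))
E
```

```text
top maroon 9387.0 [674.  -5.] [397. 197.] 73.1 [[522.0, -166.0], [710.0, -223.0], [826.0, 156.0], [637.0, 214.0]]
top brass px 369 240 [ 595.9 -126.9] [80.2 64.9] 75.7 [[555.0, -158.0], [617.0, -174.0], [637.0, -96.0], [574.0, -80.0]]
top brass px 292 263 [529.4  83.8] [75.6 60.3] 75.3 [[491.0, 55.0], [549.0, 40.0], [568.0, 113.0], [510.0, 128.0]]
scene maroon 13657.5 [677.  -4.] [400. 199.] 73.1 [[523.0, -166.0], [713.0, -224.0], [830.0, 159.0], [640.0, 217.0]]
scene brass px 360 258 [530.7  84.2] [80.3 65.5] 73.4 [[488.0, 55.0], [551.0, 36.0], [574.0, 113.0], [511.0, 132.0]]
scene brass px 272 229 [ 591.7 -130.8] [83.2 65.5] 75.3 [[549.0, -163.0], [613.0, -179.0], [634.0, -99.0], [571.0, -82.0]]
scene brass px 13 69 [  605.5 -1143.6] [151.2  97.7] 56.8 [[523.0, -1180.0], [605.0, -1234.0], [688.0, -1107.0], [606.0, -1054.0]]
scene brass px 500 31 [-441.1  -87.6] [283.8  15.8] 20.0 [[-577.0, -129.0], [-572.0, -144.0], [-305.0, -46.0], [-310.0, -32.0]]
scene brass px 581 72 [-392.8  200. ] [174.7  16.3] 11.5 [[-480.0, 191.0], [-477.0, 175.0], [-306.0, 210.0], [-309.0, 225.0]]
[[ 0.57   0.201  0.03 ]
 [ 0.421 -0.145  0.03 ]]
```

```bash
python3 - <<'E'
from h import *
t=eyes.camera_model("top");s=eyes.camera_model("scene")
ex=np.array([.957,-.291]);ey=np.array([.291,.957]);E0=np.array([580.,25.])
def b(p): d=np.array(p[:2])*1000-E0; return np.round([d@ex,d@ey],1)
print("die",b(ray(t,[(273,209)],.036)[0]),b(ray(s,[(341,311)],.036)[0]))
print("setter base",b(ray(t,[(314,189)],.014)[0]),b(ray(s,[(279,307)],.014)[0]))
print("bottle",b(ray(t,[(250,247)],.05)[0]),"spool",b(ray(t,[(376,301)],.05)[0]))
print("plate",b((.530,.084)),"done",b((.594,-.129)))
for dec in [(257,304),(308,311)]: print("decoy",b(ray(t,[dec],.012)[0]), ray(t,[dec],.012)[0].round(3))
P=E0+ex*-130+ey*43; print("contact TCP start",P)
E
```

```text
die [ 58.7 138. ] [ 60.4 140.6]
setter base [153.4  49.3] [156.2  46.3]
bottle [-63.  161.6] spool [ -99.2 -205.4]
plate [-65.   41.9] done [  58.2 -143.3]
decoy [-202.7   99.3] [0.415 0.179 0.012]
decoy [-178.3  -39.6] [0.398 0.039 0.012]
contact TCP start [468.103 103.981]
```

>>> drive_tool:
  deltas:
    - {"linear":[40,60,0],"twist":-7,"claw":0.12}
    - {"linear":[80,120,0],"twist":-14,"claw":0.12}
    - {"linear":[110,160,0],"twist":-21,"claw":0.12}
    - {"linear":[140,200,0],"twist":-28,"claw":0.12}
    - {"linear":[170,240,0],"twist":-32,"claw":0.12}
    - {"linear":[200,280,0],"twist":-32,"claw":0.12}

```text
clock: 0.6
position: [0.2932, -0.3513, 0.242]
ee_rot: [-0.0, 0.989, -0.148, -0.0]
contact_force: [0.5, -0.9, 1.3]
width: 0.0121
gripper_force: 0.0
```

>>> drive_tool:
  deltas:
    - {"linear":[180,453,0],"twist":0,"claw":0.12}
    - {"linear":[180,453,0],"twist":0,"claw":0.12}
    - {"linear":[180,453,0],"twist":0,"claw":0.12}
    - {"linear":[180,453,0],"twist":0,"claw":0.12}
    - {"linear":[180,453,0],"twist":0,"claw":0.12}
    - {"linear":[180,453,0],"twist":0,"claw":0.12}
    - {"linear":[180,453,0],"twist":0,"claw":0.12}
    - {"linear":[180,453,0],"twist":0,"claw":0.12}
    - {"linear":[180,453,0],"twist":0,"claw":0.12}
    - {"linear":[180,453,0],"twist":0,"claw":0.12}
    - {"linear":[180,453,0],"twist":0,"claw":0.12}
    - {"linear":[180,453,0],"twist":0,"claw":0.12}

```text
clock: 1.6
position: [0.4733, 0.1032, 0.2421]
ee_rot: [-0.001, 0.989, -0.145, -0.0]
contact_force: [0.0, -0.2, -0.1]
width: 0.0104
gripper_force: 0.0
```

```bash
python3 - <<'E'
from h import *
m=eyes.camera_model("wrist"); im=eyes.get_image("wrist"); np.save("pics/w1.npy",im); cv2.imwrite("pics/w1.png",im[...,::-1])
for c in blobs(brass(im),800)[:3]:
    r=rect(m,c,.012); print(cv2.contourArea(c),np.round(r[0],1),np.round(r[1],1),round(r[2],1),np.round(cv2.boxPoints(r)).tolist())
print("c",-m["R"].T@m["t"])
E
```

```text
4826.0 [531.7  83.1] [80.  63.1] 73.3 [[490.0, 54.0], [550.0, 36.0], [573.0, 112.0], [513.0, 130.0]]
3788.0 [ 583.1 -126.7] [82.8 38.4] 74.9 [[554.0, -162.0], [591.0, -172.0], [612.0, -92.0], [575.0, -82.0]]
c [0.53703911 0.08295975 0.37352565]
```

View pics/w1.png

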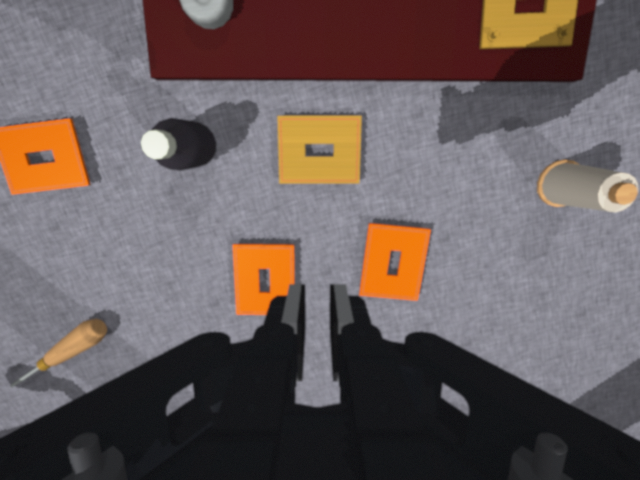

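Wrist view: the plate at (320,150) is square to the board edge (row 78), and the fingers are centred on it. There is free floor between it and the decoys at (264,278) and (396,262), so I descend there.

>>> drive_tool:
  deltas:
    - {"linear":[-1,-2,-40],"twist":0,"claw":0.12}
    - {"linear":[-1,-2,-80],"twist":0,"claw":0.12}
    - {"linear":[-1,-2,-120],"twist":0,"claw":0.12}
    - {"linear":[-1,-2,-160],"twist":0,"claw":0.12}
    - {"linear":[-1,-2,-195],"twist":0,"claw":0.12}
    - {"linear":[-1,-2,-215],"twist":0,"claw":0.12}
    - {"linear":[-1,-2,-222],"twist":0,"claw":0.12}
    - {"linear":[-1,-2,-227],"twist":0,"claw":0.12}
    - {"linear":[-1,-2,-227],"twist":0,"claw":0.12}

```text
clock: 2.4
position: [0.4719, 0.0976, 0.0151]
ee_rot: [0.0, 0.989, -0.146, -0.0]
contact_force: [0.6, 0.3, -0.3]
width: 0.0101
gripper_force: 0.0
```

>>> drive_tool:
  deltas:
    - {"linear":[3,3,0],"twist":0,"claw":0.12}
    - {"linear":[8,2,0],"twist":0,"claw":0.12}
    - {"linear":[15,-1,0],"twist":0,"claw":0.12}
    - {"linear":[20,-2,0],"twist":0,"claw":0.12}
    - {"linear":[25,-4,0],"twist":0,"claw":0.12}
    - {"linear":[30,-6,0],"twist":0,"claw":0.12}
    - {"linear":[35,-7,0],"twist":0,"claw":0.12}
    - {"linear":[40,-9,0],"twist":0,"claw":0.12}
    - {"linear":[44,-10,0],"twist":0,"claw":0.12}

```text
clock: 3.15
position: [0.5163, 0.0875, 0.0153]
ee_rot: [0.0, 0.989, -0.146, -0.0]
contact_force: [-1.8, 0.4, 2.0]
width: 0.0103
gripper_force: 0.9
```

>>> drive_tool:
  deltas:
    - {"linear":[2,-0.6,0],"twist":0,"claw":0.12}
    - {"linear":[4,-1.2,0],"twist":0,"claw":0.12}
    - {"linear":[4,-1.2,0],"twist":0,"claw":0.12}

```text
clock: 3.4
position: [0.5203, 0.0864, 0.0152]
ee_rot: [0.0, 0.989, -0.146, 0.0]
contact_force: [-0.8, 0.2, -0.2]
width: 0.0098
gripper_force: 0.1
```

>>> drive_tool:
  deltas:
    - {"linear":[1,-0.3,0],"twist":0,"claw":0.12}
    - {"linear":[2,-0.6,0],"twist":0,"claw":0.12}
    - {"linear":[2,-0.6,0],"twist":0,"claw":0.12}

```text
clock: 3.65
position: [0.5206, 0.0863, 0.0152]
ee_rot: [-0.0, 0.989, -0.146, -0.001]
contact_force: [-3.5, 1.0, 2.8]
width: 0.0099
gripper_force: 1.9
```

```bash
python3 - <<'E'
from h import *
s=sensors.get_state(); print(s["position"],s["contact_force"])
im=eyes.get_image("scene"); cv2.imwrite("pics/s1.png",cv2.resize(im[170:330,250:450,::-1],None,fx=4,fy=4)[:600])
E
```

```text
[0.5205989  0.08626641 0.01520638] [-3.46353257  1.0237809   2.84022309]
```

View pics/s1.png

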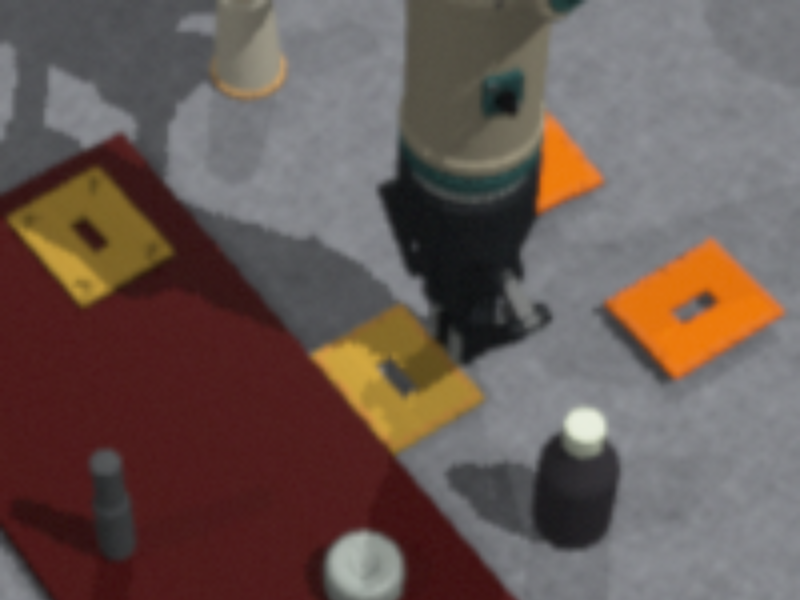

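The crop shows the plate flush against the board edge at (355,400), with the fingers at (460,340) on its near side. Next I build up the push force.

>>> drive_tool:
  deltas:
    - {"linear":[2,-0.6,0],"twist":0,"claw":0.12}
    - {"linear":[3,-0.9,0],"twist":0,"claw":0.12}
    - {"linear":[3,-0.9,0],"twist":0,"claw":0.12}

```text
clock: 3.95
position: [0.5207, 0.0862, 0.015]
ee_rot: [-0.0, 0.989, -0.147, -0.004]
contact_force: [-8.7, 5.5, 7.6]
width: 0.0103
gripper_force: 4.9
```

>>> drive_tool:
  deltas:
    - {"linear":[0,0,2],"twist":0,"claw":0.12}
    - {"linear":[0,0,4],"twist":0,"claw":0.12}
    - {"linear":[0,0,6],"twist":0,"claw":0.12}
    - {"linear":[0.6,-0.2,8],"twist":0,"claw":0.12}

```text
clock: 4.28
position: [0.5209, 0.086, 0.0222]
ee_rot: [-0.0, 0.989, -0.147, -0.004]
contact_force: [-7.8, 5.1, 0.5]
width: 0.0102
gripper_force: 4.4
```

```bash
cat >> h.py <<'E'
def tilt():
    """angle of plate from the image position of its near-left corner (scene cam)"""
    s=sensors.get_state(); im=eyes.get_image("scene"); m=eyes.camera_model("scene")
    B=[c for c in blobs(brass(im),60) if 300<c[:,0,0].mean()<400 and 200<c[:,0,1].mean()<320]
    P=np.vstack([c.reshape(-1,2) for c in B]); r=P[P[:,0].argmax()]
    print("pos",s["position"].round(4),"F",s["contact_force"].round(1),"blob",P.min(0),P.max(0),"right",r)
    for th in range(0,100,10):
        a=np.radians(th); bx,by,z=-64*np.cos(a),82,10+64*np.sin(a)
        q=proj(m,[[(580+.957*bx+.291*by)/1e3,(25-.291*bx+.957*by)/1e3,z/1e3]])[0]; print(th,q.round().astype(int),end='; ')
    print(); return im
E
python3 -c "
from h import *
im=tilt(); cv2.imwrite('pics/s2.png',cv2.resize(im[200:300,290:410,::-1],None,fx=5,fy=5,interpolation=cv2.INTER_CUBIC))"
```

```text
pos [0.5209 0.086  0.0222] F [-7.8  5.1  0.5] blob [329 246] [370 282] right [370 268]
0 [371 270]; 10 [371 268]; 20 [370 265]; 30 [368 264]; 40 [366 263]; 50 [364 263]; 60 [360 263]; 70 [357 264]; 80 [352 266]; 90 [348 268];
```

View pics/s2.png

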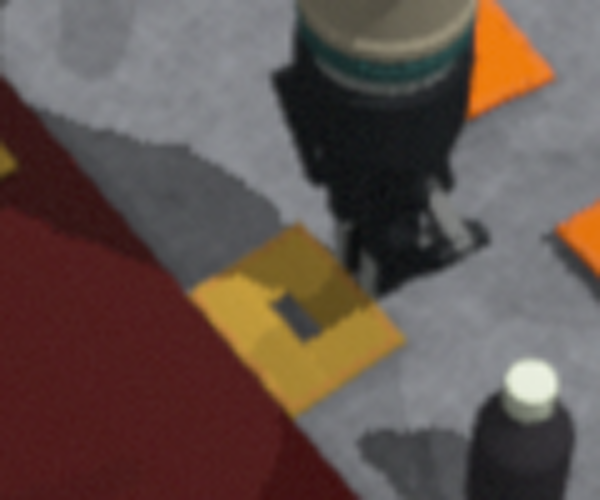

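The crop shows the plate against the edge, with its near-left corner at (403,340), about 2 px higher than before. That fits roughly 10° of lift, so I carry on along the arc.

>>> drive_tool:
  deltas:
    - {"linear":[0.6,-0.2,2],"twist":0,"claw":0.12}
    - {"linear":[1.2,-0.4,4],"twist":0,"claw":0.12}
    - {"linear":[1.8,-0.5,6],"twist":0,"claw":0.12}
    - {"linear":[2.4,-0.7,8],"twist":0,"claw":0.12}

```text
clock: 4.67
position: [0.522, 0.0856, 0.0299]
ee_rot: [-0.0, 0.989, -0.147, -0.006]
contact_force: [-9.7, 6.0, 0.8]
width: 0.0101
gripper_force: 5.4
```

```bash
python3 -c "
from h import *
im=tilt()"
```

```text
pos [0.522  0.0856 0.0299] F [-9.7  6.   0.8] blob [330 245] [369 282] right [369 267]
0 [371 270]; 10 [371 268]; 20 [370 265]; 30 [368 264]; 40 [366 263]; 50 [364 263]; 60 [360 263]; 70 [357 264]; 80 [352 266]; 90 [348 268];
```

>>> drive_tool:
  deltas:
    - {"linear":[0.6,-0.2,2],"twist":0,"claw":0.12}
    - {"linear":[1.2,-0.4,4],"twist":0,"claw":0.12}
    - {"linear":[1.8,-0.5,6],"twist":0,"claw":0.12}
    - {"linear":[2.4,-0.7,8],"twist":0,"claw":0.12}
    - {"linear":[3.2,-1,10],"twist":0,"claw":0.12}
    - {"linear":[4,-1.2,12],"twist":0,"claw":0.12}

```text
clock: 5.22
position: [0.5255, 0.0845, 0.0421]
ee_rot: [-0.0, 0.989, -0.147, -0.006]
contact_force: [-10.3, 6.3, 4.1]
width: 0.0097
gripper_force: 5.9
```

```bash
python3 -c "
from h import *
im=tilt()"
```

```text
pos [0.5255 0.0845 0.0421] F [-10.3   6.3   4.1] blob [328 243] [368 282] right [368 265]
0 [371 270]; 10 [371 268]; 20 [370 265]; 30 [368 264]; 40 [366 263]; 50 [364 263]; 60 [360 263]; 70 [357 264]; 80 [352 266]; 90 [348 268];
```

>>> drive_tool:
  deltas:
    - {"linear":[1.2,-0.4,2],"twist":0,"claw":0.12}
    - {"linear":[2.4,-0.7,4],"twist":0,"claw":0.12}
    - {"linear":[3.6,-1.1,6],"twist":0,"claw":0.12}
    - {"linear":[5,-1.5,8],"twist":0,"claw":0.12}
    - {"linear":[6.5,-2,10],"twist":0,"claw":0.12}
    - {"linear":[8,-2.4,12],"twist":0,"claw":0.12}
    - {"linear":[9.5,-2.9,14],"twist":0,"claw":0.12}
    - {"linear":[11,-3.3,16],"twist":0,"claw":0.12}

```text
clock: 5.93
position: [0.5421, 0.0797, 0.0596]
ee_rot: [0.0, 0.989, -0.146, -0.001]
contact_force: [-3.8, 1.2, 3.4]
width: 0.0102
gripper_force: 2.6
```

```bash
python3 -c "
from h import *
im=tilt()"
```

```text
pos [0.5421 0.0797 0.0596] F [-3.8  1.2  3.4] blob [330 241] [363 283] right [363 265]
0 [371 270]; 10 [371 268]; 20 [370 265]; 30 [368 264]; 40 [366 263]; 50 [364 263]; 60 [360 263]; 70 [357 264]; 80 [352 266]; 90 [348 268];
```

>>> drive_tool:
  deltas:
    - {"linear":[2,-0.6,0],"twist":0,"claw":0.12}
    - {"linear":[4,-1.2,0],"twist":0,"claw":0.12}
    - {"linear":[6,-1.8,0],"twist":0,"claw":0.12}
    - {"linear":[8,-2.4,0],"twist":0,"claw":0.12}
    - {"linear":[10,-3,0],"twist":0,"claw":0.12}

```text
clock: 6.4
position: [0.5443, 0.0789, 0.0604]
ee_rot: [-0.001, 0.989, -0.147, -0.009]
contact_force: [-22.9, 7.9, 30.3]
width: 0.0102
gripper_force: 19.2
```

```bash
python3 -c "
from h import *
im=tilt(); cv2.imwrite('pics/s3.png',cv2.resize(im[200:300,290:410,::-1],None,fx=5,fy=5,interpolation=cv2.INTER_CUBIC))"
```

```text
pos [0.5443 0.0789 0.0604] F [-22.9   7.9  30.3] blob [330 241] [362 283] right [362 265]
0 [371 270]; 10 [371 268]; 20 [370 265]; 30 [368 264]; 40 [366 263]; 50 [364 263]; 60 [360 263]; 70 [357 264]; 80 [352 266]; 90 [348 268];
```

View pics/s3.png

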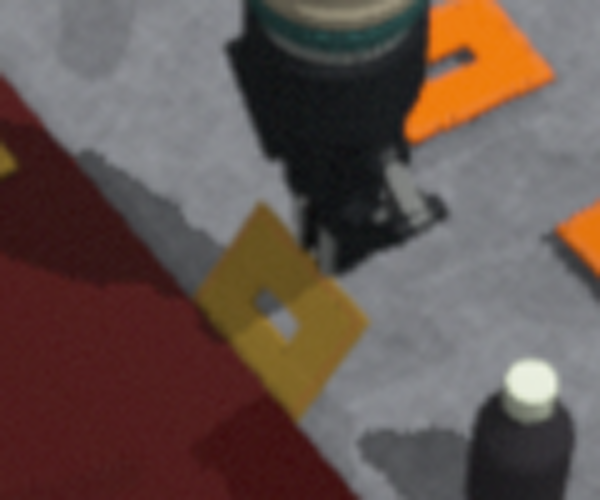

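The plate stands at about 50°, with its near corners at (260,205) and (368,322). The fingertip friction is sticking, so it has to rise: I ease off and lift along the arc.

>>> drive_tool:
  deltas:
    - {"linear":[-3,0.9,1],"twist":0,"claw":0.12}
    - {"linear":[-4,1.2,3],"twist":0,"claw":0.12}
    - {"linear":[-3,0.9,5],"twist":0,"claw":0.12}

```text
clock: 6.7
position: [0.5488, 0.0777, 0.0649]
ee_rot: [0.0, 0.989, -0.146, -0.0]
contact_force: [-3.8, 0.3, 4.3]
width: 0.01
gripper_force: 2.6
```

>>> drive_tool:
  deltas:
    - {"linear":[1.5,-0.4,1.2],"twist":0,"claw":0.12}
    - {"linear":[3,-0.9,2.2],"twist":0,"claw":0.12}
    - {"linear":[4.6,-1.4,3],"twist":0,"claw":0.12}
    - {"linear":[6.2,-1.9,3.9],"twist":0,"claw":0.12}
    - {"linear":[8,-2.4,4.7],"twist":0,"claw":0.12}

```text
clock: 7.12
position: [0.5586, 0.0748, 0.0701]
ee_rot: [0.0, 0.989, -0.146, 0.001]
contact_force: [-4.2, 0.4, 7.8]
width: 0.0101
gripper_force: 4.8
```

```bash
python3 -c "
from h import *
im=tilt()"
```

```text
pos [0.5586 0.0748 0.0701] F [-4.2  0.4  7.8] blob [330 242] [357 283] right [357 266]
0 [371 270]; 10 [371 268]; 20 [370 265]; 30 [368 264]; 40 [366 263]; 50 [364 263]; 60 [360 263]; 70 [357 264]; 80 [352 266]; 90 [348 268];
```

>>> drive_tool:
  deltas:
    - {"linear":[2,-0.6,1.5],"twist":0,"claw":0.12}
    - {"linear":[5,-1.5,2.8],"twist":0,"claw":0.12}
    - {"linear":[8,-2.4,3.6],"twist":0,"claw":0.12}
    - {"linear":[11,-3.3,4.2],"twist":0,"claw":0.12}
    - {"linear":[14,-4.3,4.7],"twist":0,"claw":0.12}

```text
clock: 7.58
position: [0.5734, 0.0704, 0.0744]
ee_rot: [0.0, 0.989, -0.146, 0.001]
contact_force: [-0.7, -0.3, 5.7]
width: 0.0103
gripper_force: 2.8
```

```bash
python3 -c "
from h import *
im=tilt()"
```

```text
pos [0.5734 0.0704 0.0744] F [-0.7 -0.3  5.7] blob [329 244] [352 282] right [352 268]
0 [371 270]; 10 [371 268]; 20 [370 265]; 30 [368 264]; 40 [366 263]; 50 [364 263]; 60 [360 263]; 70 [357 264]; 80 [352 266]; 90 [348 268];
```

>>> drive_tool:
  deltas:
    - {"linear":[2.5,-0.8,0.4],"twist":0,"claw":0.12}
    - {"linear":[5,-1.5,0.5],"twist":0,"claw":0.12}
    - {"linear":[8,-2.4,0],"twist":0,"claw":0.12}
    - {"linear":[11,-3.3,0],"twist":0,"claw":0.12}
    - {"linear":[14,-4.2,-1],"twist":0,"claw":0.12}
    - {"linear":[18,-5.5,-2],"twist":0,"claw":0.12}
    - {"linear":[22,-6.7,-4],"twist":0,"claw":0.12}

```text
clock: 8.22
position: [0.5948, 0.064, 0.0694]
ee_rot: [-0.0, 0.989, -0.146, 0.001]
contact_force: [0.5, -0.1, -0.8]
width: 0.0102
gripper_force: 0.0
```

```bash
python3 -c "
from h import *
im=tilt(); cv2.imwrite('pics/s4.png',cv2.resize(im[200:300,290:410,::-1],None,fx=5,fy=5,interpolation=cv2.INTER_CUBIC))"
```

```text
pos [0.5948 0.064  0.0694] F [ 0.5 -0.1 -0.8] blob [322 251] [350 283] right [350 278]
0 [371 270]; 10 [371 268]; 20 [370 265]; 30 [368 264]; 40 [366 263]; 50 [364 263]; 60 [360 263]; 70 [357 264]; 80 [352 266]; 90 [348 268];
```

View pics/s4.png

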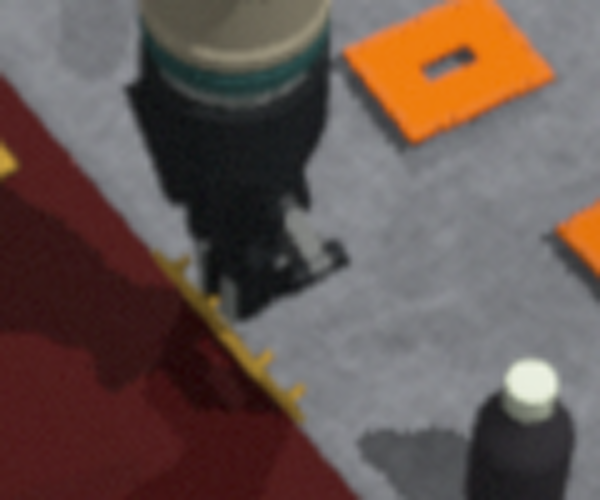

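The plate is past upright: it is seen edge-on from (170,262) to (300,415), posts toward the robot. I check whether it is still falling.

```bash
python3 -c "
from h import *
im=tilt(); im=tilt()
m=eyes.camera_model('scene')
B=[c for c in blobs(brass(im),60) if 300<c[:,0,0].mean()<400 and 200<c[:,0,1].mean()<320]
for c in B:
  for z in (.016,.024): print(rect(m,c,z))"
```

```text
pos [0.5953 0.0637 0.0688] F [ 2.1 -0.   0.6] blob [318 254] [351 282] right [351 282]
0 [371 270]; 10 [371 268]; 20 [370 265]; 30 [368 264]; 40 [366 263]; 50 [364 263]; 60 [360 263]; 70 [357 264]; 80 [352 266]; 90 [348 268]; 
pos [0.5945 0.0639 0.0688] F [-0.1 -0.2  0.1] blob [314 257] [355 287] right [355 278]
0 [371 270]; 10 [371 268]; 20 [370 265]; 30 [368 264]; 40 [366 263]; 50 [364 263]; 60 [360 263]; 70 [357 264]; 80 [352 266]; 90 [348 268]; 
((596.7366333007812, 59.78440856933594), (87.88009643554688, 56.643314361572266), 72.34893035888672)
((600.8974609375, 63.04148483276367), (87.23941802978516, 56.23044204711914), 72.34883117675781)
```

>>> drive_tool:
  deltas:
    - {"linear":[-20,6,5],"twist":0,"claw":0.12}
    - {"linear":[-45,14,5],"twist":0,"claw":0.12}
    - {"linear":[-70,21,0],"twist":0,"claw":0.12}
    - {"linear":[-86,26,0],"twist":0,"claw":0.12}
    - {"linear":[-86,26,0],"twist":0,"claw":0.12}

```text
clock: 8.78
position: [0.5022, 0.091, 0.0688]
ee_rot: [0.0, 0.989, -0.146, -0.003]
contact_force: [-0.8, 0.2, 0.1]
width: 0.0099
gripper_force: 0.0
```

```bash
python3 -c "
from h import *
im=tilt(); cv2.imwrite('pics/s5.png',cv2.resize(im[200:300,290:410,::-1],None,fx=5,fy=5,interpolation=cv2.INTER_CUBIC))
for n in ('scene','top'):
  m=eyes.camera_model(n); im=eyes.get_image(n)
  for c in blobs(brass(im),100):
    r=rect(m,c,.018)
    if 450<r[0][0]<700 and -200<r[0][1]<200:
      bp=(cv2.boxPoints(r)-[580,25])
      print(n,np.round(r[0]),np.round(r[1]),round(r[2],1),'board',np.c_[bp@[.957,-.291],bp@[.291,.957]].round().tolist())
"
```

```text
pos [0.5022 0.091  0.0688] F [-0.8  0.2  0.1] blob [313 253] [355 290] right [355 277]
0 [371 270]; 10 [371 268]; 20 [370 265]; 30 [368 264]; 40 [366 263]; 50 [364 263]; 60 [360 263]; 70 [357 264]; 80 [352 266]; 90 [348 268]; 
scene [599.  62.] [82. 66.] 72.9 board [[-25.0, 0.0], [40.0, 0.0], [41.0, 82.0], [-25.0, 82.0]]
scene [ 595. -128.] [83. 65.] 75.2 board [[27.0, -184.0], [93.0, -182.0], [90.0, -99.0], [24.0, -101.0]]
top [ 595. -126.] [79. 64.] 75.2 board [[28.0, -181.0], [92.0, -179.0], [89.0, -99.0], [25.0, -102.0]]
```

View pics/s5.png

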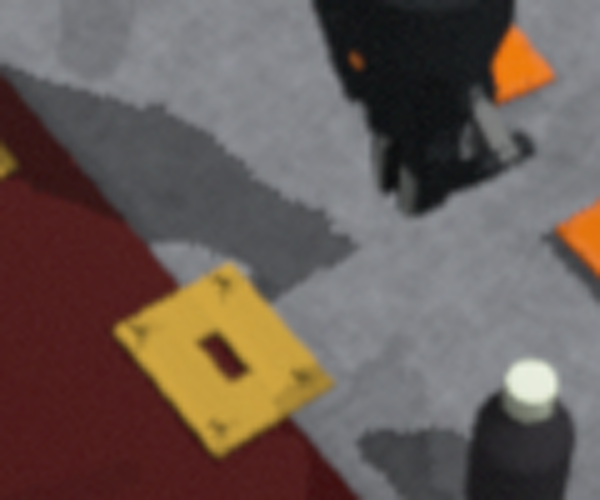

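The plate lies face down on the board, posts up, square and overhanging by 25 mm. I close the fingers, lower the tips to about 16 mm and push it on by about 31 mm.

>>> drive_tool:
  deltas:
    - {"linear":[0,0,-20],"twist":0,"claw":0.0}
    - {"linear":[0,0,-36],"twist":0,"claw":0.0}
    - {"linear":[5,-1.5,-42],"twist":0,"claw":0.0}
    - {"linear":[20,-6,-42],"twist":0,"claw":0.0}
    - {"linear":[35,-10.6,-42],"twist":0,"claw":0.0}
    - {"linear":[48,-14.6,-42],"twist":0,"claw":0.0}
    - {"linear":[53,-16.1,-42],"twist":0,"claw":0.0}
    - {"linear":[56,-17,-42],"twist":0,"claw":0.0}

```text
clock: 9.6
position: [0.5652, 0.0728, 0.0277]
ee_rot: [-0.0, 0.989, -0.147, 0.0]
contact_force: [-1.2, 1.1, 0.9]
width: -0.0003
gripper_force: 1.0
```

>>> drive_tool:
  deltas:
    - {"linear":[3,-0.9,0],"twist":0,"claw":0.0}
    - {"linear":[6,-1.8,0],"twist":0,"claw":0.0}
    - {"linear":[9,-2.7,0],"twist":0,"claw":0.0}

```text
clock: 9.85
position: [0.5717, 0.0706, 0.0278]
ee_rot: [0.0, 0.989, -0.146, -0.001]
contact_force: [-2.4, 1.1, 3.1]
width: 0.0002
gripper_force: 2.0
```

>>> drive_tool:
  deltas:
    - {"linear":[3,-0.9,-0.7],"twist":0,"claw":0.0}
    - {"linear":[6,-1.8,-0.7],"twist":0,"claw":0.0}
    - {"linear":[9,-2.7,-0.7],"twist":0,"claw":0.0}
    - {"linear":[12,-3.6,-0.7],"twist":0,"claw":0.0}
    - {"linear":[15,-4.5,-0.7],"twist":0,"claw":0.0}
    - {"linear":[17,-5.2,-0.7],"twist":0,"claw":0.0}

```text
clock: 10.35
position: [0.5887, 0.0657, 0.0277]
ee_rot: [-0.0, 0.989, -0.146, -0.001]
contact_force: [-5.3, 1.5, 7.9]
width: -0.0003
gripper_force: 4.6
```

>>> drive_tool:
  deltas:
    - {"linear":[-10,3,0],"twist":0,"claw":0.0}
    - {"linear":[-40,12,20],"twist":0,"claw":0.0}
    - {"linear":[-70,21,50],"twist":0,"claw":0.0}
    - {"linear":[-85,26,80],"twist":0,"claw":0.0}
    - {"linear":[-85,26,100],"twist":0,"claw":0.0}
    - {"linear":[-85,26,100],"twist":0,"claw":0.0}

```text
clock: 10.85
position: [0.507, 0.0919, 0.1315]
ee_rot: [-0.001, 0.989, -0.146, 0.005]
contact_force: [0.6, -0.1, -0.3]
width: 0.0002
gripper_force: 0.0
```

```bash
python3 -c "
from h import *
for n in ('scene','top','wrist'):
  m=eyes.camera_model(n); im=eyes.get_image(n); cv2.imwrite(f'pics/{n}6.png',im[...,::-1])
  for c in blobs(brass(im),100):
    r=rect(m,c,.018)
    if 450<r[0][0]<700 and -200<r[0][1]<200:
      bp=(cv2.boxPoints(r)-[580,25])
      print(n,np.round(r[0]),np.round(r[1]),round(r[2],1),'board',np.c_[bp@[.957,-.291],bp@[.291,.957]].round().tolist())
"
```

```text
scene [627.  54.] [82. 65.] 73.1 board [[4.0, 0.0], [70.0, 0.0], [70.0, 82.0], [4.0, 82.0]]
scene [ 595. -127.] [82. 65.] 75.3 board [[27.0, -183.0], [93.0, -181.0], [90.0, -99.0], [24.0, -101.0]]
top [ 594. -126.] [80. 65.] 75.5 board [[27.0, -182.0], [92.0, -179.0], [89.0, -99.0], [24.0, -102.0]]
top [627.  55.] [80. 64.] 72.6 board [[4.0, 3.0], [68.0, 2.0], [69.0, 82.0], [5.0, 82.0]]
wrist [623.  55.] [80. 53.] 73.2 board [[6.0, 1.0], [59.0, 1.0], [59.0, 81.0], [6.0, 81.0]]
wrist [ 584. -110.] [56. 34.] 73.6 board [[26.0, -156.0], [60.0, -156.0], [59.0, -100.0], [26.0, -100.0]]
```

View pics/wrist6.png

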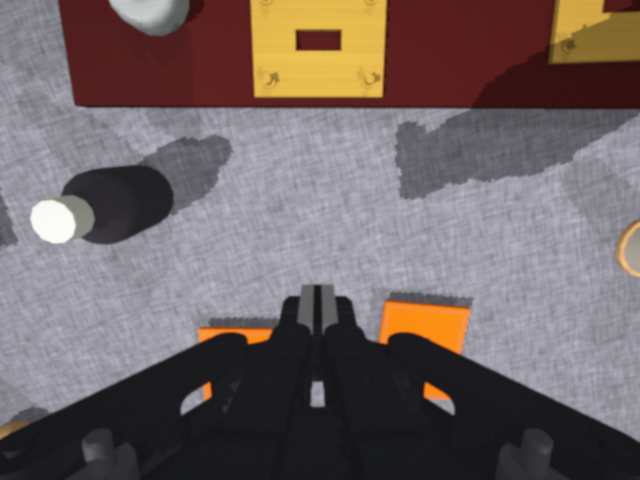

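Wrist view: the plate's near edge (row 97) is inside the board's edge (row 106), about 5 mm clear. Its posts are up, the done plate hasn't moved and nothing else looks disturbed. The job is done, so I hand it in.

```bash
python3 -c "
from rig import manip
print(manip.sign_off())"
```

```text
the job is handed in; nothing more can be done
None
```

The plate was tipped over the board's near edge and now lies face down, posts up, fully on the board about 5 mm inside the edge; it is handed in at about 11 s, and the last views showed nothing else disturbed.

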